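# Park the index plunger and slide the stop home

## Robot

A 6-joint arm with a two-finger parallel gripper is mounted at the origin on a cart in front of the work surface, level with it; the furniture and walls round the work are solid. World frame = base frame: x ahead of the robot, y to its left, z up, the work surface at z = 0. Lengths are in m, angles in degrees, forces in N, time in s.
With the tool pointing down it reaches from about 0.325 to 0.85 m from the base axis. Payload 15.5 kg.
Tool frame: the origin (TCP) lies at the very end of the fingers, on their centre line; the grasp point (between the pads) lies arm.grip_depth behind it (arm.grip_depth is the distance from the TCP to the grasp point, in m); z points along the fingers, y is the line along which they close (so a half turn about z gives the same grasp; the last joint's range is limited). The gripper opens to 91 mm and grips with 3 to 60 N. Pads are 32 mm wide; open, the fingers measure 118 mm over their backs; the gripper's body (76 mm by 178 mm) begins 60 mm behind the grasp point.
Start: joints at [61.736, 28.281, 77.091, -0, 74.628, -5.472], TCP at [0.242, 0.576, 0.214] pointing down, gripper open.
Joint ranges: [-166.48, 166.48], [-47.26, 123.95], [12.59, 153.08], [-70.14, 250.14], [6.76, 159.57], [-176.63, 176.63]. Speed limits (degrees/s): [108.29, 108.29, 147.25, 172.46, 172.46, 172.46].

## Interface

Orientations are given as a 3x3 rotation matrix whose columns are the frame's x, y, z axes.
In Python, from rig import arm gives the robot as it stands. Calls block until the motion is done:
- arm.move_to(position, orientation): joint-space move of the TCP to a pose.
- arm.move_l(position, orientation=None, feed=0.15): straight line of the TCP; orientation=None keeps the orientation; feed is the mean speed in m/s.
- arm.move_joints(angles): joint-space move.
- arm.grip(opening): finger opening in m; the grip force is fixed at half the most; returns when the fingers have stopped.
- arm.sleep(seconds).
- arm.solve_ik(position, orientation): joint angles nearest the present ones, or None.
- arm.snapshot(name): name is "scene" or "top" or "wrist"; returns the picture (384x512x3 uint8, red, green, blue); there is no depth.
- arm.get_calibration(name): a dict with "intrinsics" (3x3 intrinsics, pixels), "k1" (the pictures are not rectified: a ray, as slopes to the right and down, at radius r is drawn at 1 + k1 r^2 times it, then the intrinsics apply), "cam_to_world" (4x4, takes a point from camera to world coordinates). Camera axes: x right, y down, z forward; pixel columns grow to the right and rows downward; lengths in m; the calibration is good to about 2 mm. A picture is of the moment at which its call begins: read the wrist's pose just before it. get_calibration takes no time and is no camera call; for the wrist camera it gives the pose at the moment of the call.
A pose or a line that the arm cannot do raises arm.Unreachable and nothing moves.
- arm.sign_off(): hands the job in; it is judged then, once.
Readings, each from a call of its own:
- arm.current_t(): time.
- arm.current_joint_positions(): joint angles.
- arm.current_dq(): joint speeds.
- arm.current_tau(): joint torques, N m.
- arm.current_ee_pos(): TCP position.
- arm.current_tool_rot(): TCP orientation.
- arm.current_force(): force on the tool from outside, world axes, zero at the start.
- arm.current_torque(): the same for the moment, N m.
- arm.current_width(): finger opening in m.
- arm.current_grasp_force(): force on a finger pad.
Only numpy, scipy, OpenCV 4.12 (cv2) and the standard library are available. Lean on these libraries where they do the work, as an engineer would, in place of code of your own. Each camera call takes 0.05 s, during which the arm holds its last target. There are 200 camera calls.

## Task

Open up the length-stop fixture for the next part. Pull the sprung index plunger up by its bar grip and, without forcing it, twist it a quarter turn so that it settles in its rest notch and stays retracted; only then slide the carriage along its rail until it is fully home and hold it pressed against the rubber buffer of the end stop for a moment, with about 10 N and never more than 25. Leave the plunger parked and the carriage home, and do not disturb the things lying around.

Things in the scene. Friction and masses are not known exactly. Their poses are not given: they have to be found in the camera images.
- fixture: fixed length-stop fixture: dark steel base plate 100 x 300 x 12 mm, bright rail 40 mm wide along its middle (rail top 22 mm above the worktop). Origin: underside of the base, directly below the plunger axis at the start. y axis: along the rail towards the end stop (the way the carriage has to go); x across; z up. The base covers y -130 to +170 mm, x -50 to +50 mm.
- carriage (a joint): travel of the aluminium carriage (60 wide x 130 long, top face 50 mm above the worktop) towards the end stop, m; about 0 at the start, locked by the plunger's 10 mm tip in an 11 mm index hole of the rail (more holes every 20 mm). Unlocked it slides with about 3 N of friction and stays where it is left; it meets the end stop after 60 to 100 mm.
- plunger_lift (a joint): how far the plunger is pulled up, m: 0 fully down (locked). A spring pulls it down with 7 N at 0, plus 0.3 N per mm. The tip leaves the rail's hole at 7 mm; the cross pin clears the sleeve's slots at 12 mm; a rubber washer stops the lift from 14 mm on (6 N per mm); parked in the rest notches it reads about 8.5 mm. Let go over the slots, it springs back to 0.
- plunger_grip (a joint): twist of the plunger about its vertical axis, rad, counter-clockwise from above positive: 0 at the start (cross pin in the deep slots, 0.04 rad of play); rest notches a quarter turn away, at +1.57 and -1.57, either will do; limit +-2.0. It turns only with the pin lifted above the slots; let down within 0.25 rad of a quarter turn, the notch's V flanks centre the pin.
- grip (a point): where to grip the plunger: middle of its black flat bar grip, 88 mm above the worktop when down; it rises and turns with the plunger. The bar is 44 mm long along this point's y axis, 12 mm thick along its x axis, 28 mm high (its top is 9 mm above this point). At the start the bar lies along the rail.
- sleeve: notched steel sleeve round the plunger on the carriage, 32 mm across (flange 38), top 63 mm above the worktop: two deep slots across the rail, two V-shaped rest notches 4 mm deep along the rail; the plunger's cross pin (4 x 35 mm) runs on it. The lift's stop washer is part of it. It bears 30 N. Origin: on the plunger axis at worktop level; axes the fixture's; rides with the carriage.
- post (a point): a plain upright steel post on the carriage to push or pinch it by, 14 mm thick, from 50 to 92 mm above the worktop; this point is on its axis, 78 mm up. It stands 72 mm behind the plunger axis, on the side away from the end stop.
- nose_face (a point): middle of the carriage's flat front face, which meets the buffer; 35 mm ahead of the plunger axis, 37 mm above the worktop.
- index_rail: the row of index holes in the fixture's rail. Its origin and axes are those of the fixture. Pushing the carriage while the plunger still locks it loads this; it bears 25 N.
- end_stop: steel end stop clamped on the rail, 56 x 24 x 40 mm, with a 16 mm rubber buffer (6 N per mm) facing the carriage. It is clamped at a different place each time and does not give way; the carriage must be pressed on it with about 10 N (5 to 25) for a moment, never more than 25. Origin: on the rail's centre line at worktop level, 95 mm short of its buffer face; axes the fixture's.
- buffer_face (a point): middle of the rubber buffer's face, where the carriage's nose_face comes to rest; this and nose_face meet when the carriage is home.
- vee_block: bystander: heavy steel V-block 45 x 44 x 36 mm behind the fixture, does not move; origin at the centre of its underside.
- white_jar: bystander: white screw-top jar 37 x 37 x 38 mm behind the fixture; origin at the centre of its underside.
- brown_bar: bystander: rusted flat bar 12 x 68 x 6 mm lying in front of the fixture; origin at the centre of its underside.
- copper_stamping: bystander: small bent copper-coloured stamping 14 x 35 x 9 mm stuck down in front of the fixture, does not move; origin at the centre of its underside.

How it is judged:
By the outcome, as a careful person would: the job done as asked, in the order asked, and still so for the second after the job is handed in, with the robot touching nothing.
It also fails if it takes over 70 s, if anything falls off the work surface, if the arm or the gripper's body presses on something with over 40 N, if the wrist force passes 120 N, or if a joint passes its speed limit or range.

## Working session

There is one attempt and no reset: what is moved stays moved. The work goes in short steps, each a Python script; the robot and the scene stay as the last script left them, time stands still between calls to the robot, and variables do not carry over. Pictures are saved under pics/ and viewed, at most 10 in all, crops included, and the job is handed in when it is done.

```bash
ls; mkdir -p pics
python3 - <<'E'
from rig import arm
import cv2,numpy as np
np.set_printoptions(precision=4,suppress=True)
for n in("scene","top"):
    c=arm.get_calibration(n); im=arm.snapshot(n); cv2.imwrite(f"pics/{n}0.png",im[:,:,::-1]); print(n,c)
print(arm.grip_depth,arm.current_t(),arm.current_tool_rot(),arm.current_force(),arm.current_width())
E
```

```text
pics
scene {'intrinsics': array([[477.6021,   0.    , 253.708 ],
       [  0.    , 477.6021, 193.7128],
       [  0.    ,   0.    ,   1.    ]]), 'k1': -0.16157163605921457, 'cam_to_world': array([[-0.8455, -0.4076,  0.345 ,  0.2809],
       [-0.5339,  0.6323, -0.5614,  0.4829],
       [ 0.0107, -0.6588, -0.7522,  0.7429],
       [ 0.    ,  0.    ,  0.    ,  1.    ]])}
top {'intrinsics': array([[447.1272,   0.    , 259.9353],
       [  0.    , 447.1272, 198.7129],
       [  0.    ,   0.    ,   1.    ]]), 'k1': -0.17299194899249992, 'cam_to_world': array([[ 0.0054, -0.9855,  0.1694,  0.4336],
       [-0.9994, -0.0112, -0.0333,  0.0138],
       [ 0.0347, -0.1692, -0.985 ,  0.9131],
       [ 0.    ,  0.    ,  0.    ,  1.    ]])}
0.0188 0.1 [[-0.9219  0.3874 -0.0005]
 [ 0.3874  0.9219 -0.001 ]
 [ 0.0001 -0.0011 -1.    ]] [0.5237 0.0825 0.6235] 0.09141201667425068
```

View pics/top0.png

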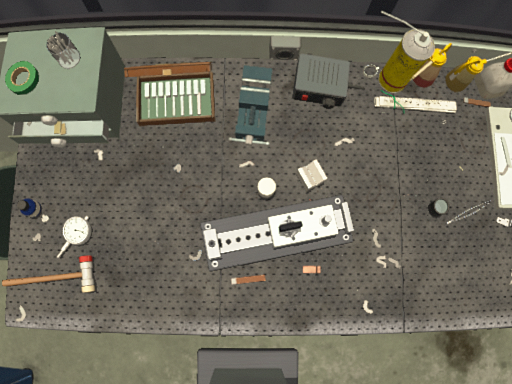

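View pics/scene0.png

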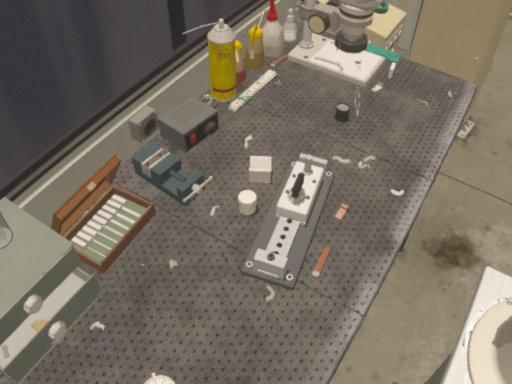

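The top view shows the base from about (205,225) to (350,235). The bar grip is near (290,226), the post near (327,219) and the end stop near (212,241), so the rail's +y runs image-left. I'll enlarge both pictures next.

```bash
cat > h.py <<'E'
import numpy as np,cv2
from rig import arm
np.set_printoptions(precision=4,suppress=True)
def und(c,uv):
    K=c["intrinsics"];d=np.array([c["k1"],0,0,0,0])
    return cv2.undistortPoints(np.array(uv,float).reshape(-1,1,2),K,d).reshape(-1,2)
def cast(c,uv,z):
    T=c["cam_to_world"];n=und(c,uv)
    d=np.c_[n,np.ones(len(n))]@T[:3,:3].T
    return T[:3,3]+d*((z-T[2,3])/d[:,2])[:,None]
def proj(c,P):
    T=c["cam_to_world"];p=(np.atleast_2d(P)-T[:3,3])@T[:3,:3]
    n=p[:,:2]/p[:,2:];r2=(n**2).sum(1,keepdims=True)
    return n*(1+c["k1"]*r2)*c["intrinsics"][0,0]+c["intrinsics"][:2,2]
E
python3 - <<'E'
import cv2
a=cv2.imread("pics/top0.png")[190:275,195:360];b=cv2.imread("pics/scene0.png")[145:290,235:350]
cv2.imwrite("pics/t1.png",cv2.resize(a,None,fx=4.8,fy=4.8,interpolation=cv2.INTER_CUBIC))
cv2.imwrite("pics/s1.png",cv2.resize(b,None,fx=4,fy=4,interpolation=cv2.INTER_CUBIC))
E
```

```text
(no output)
```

View pics/t1.png

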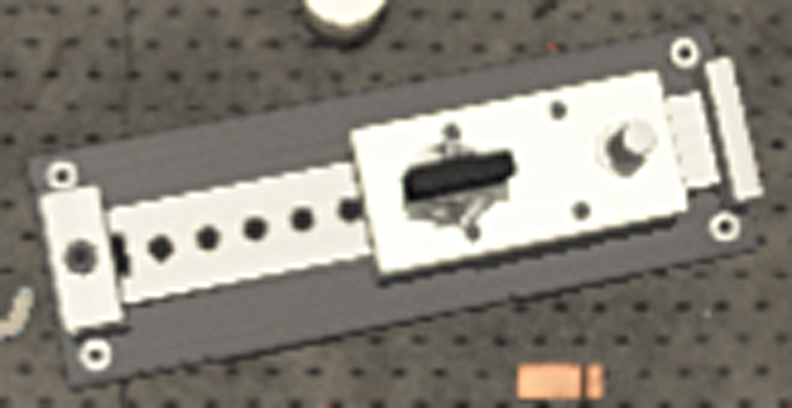

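View pics/s1.png

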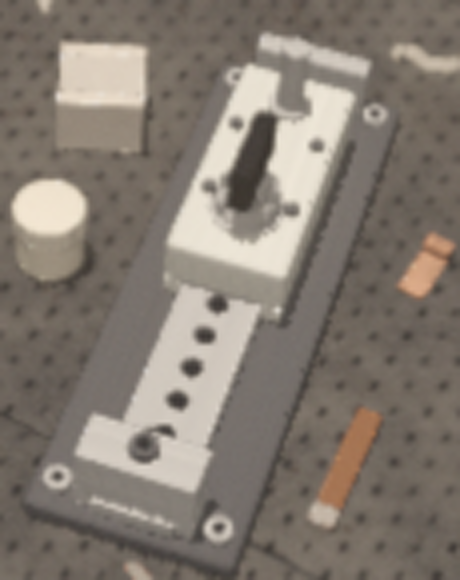

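The top crop shows the carriage's top face with corners near (352,130), (655,72), (686,210) and (380,272) in crop pixels. The bar is near (460,175), the post top near (640,135), and the end stop spans x 42–125. The scene crop agrees with this layout.

Run:
```python
from h import *
c=arm.get_calibration("top");s=arm.get_calibration("scene")
f=lambda p:(np.array(p,float)+.5)/4.8-.5+[195,190]
g=lambda p:(np.array(p,float)+.5)/4-.5+[235,145]
C=cast(c,f([(352,130),(655,72),(686,210),(380,272)]),.05);print("carr",C)
d=(C[0]+C[3]-C[1]-C[2])[:2];L=np.linalg.norm(d)/2;d/=2*L;print("len",L,"dir",d,np.degrees(np.arctan2(d[1],d[0])),"width",np.linalg.norm(C[0]-C[3]),np.linalg.norm(C[1]-C[2]))
ctr=C.mean(0)[:2];print("axis from carr",ctr+.03*d)
S=cast(c,f([(62,175),(684,52),(725,227),(95,355)]),.013);e=S[0]+S[3]-S[1]-S[2];print("screws",S,np.degrees(np.arctan2(e[1],e[0])),"center->axis",S.mean(0)[:2]-.02*d)
S=cast(s,g([(57,477),(236,75),(375,114),(218,528)]),.013);e=S[0]+S[3]-S[1]-S[2];print("scene screws",S,np.degrees(np.arctan2(e[1],e[0])),S.mean(0)[:2]-.02*d)
for n,cc,z,(x0,y0,x1,y1) in(("top",c,.097,(275,215,308,238)),("scene",s,.095,(288,168,308,202))):
    im=cv2.imread(f"pics/{n}0.png");m=np.zeros(im.shape[:2],np.uint8)
    m[y0:y1,x0:x1]=(im[y0:y1,x0:x1].max(2)<60)*255
    k,_=cv2.findContours(m,0,1);k=max(k,key=cv2.contourArea);r=cv2.minAreaRect(k);b=cv2.boxPoints(r);print(n,"bar",r);B=cast(cc,b,z);print(B,B.mean(0))
print("post",cast(c,f([(640,135)]),.092),"endstop front top corners",cast(c,f([(98,186),(124,318),(42,197),(68,331)]),.062))
```

```text
carr [[ 0.5467 -0.0311  0.05  ]
 [ 0.5718 -0.156   0.05  ]
 [ 0.515  -0.1677  0.05  ]
 [ 0.4892 -0.0426  0.05  ]]
len 0.12755551824282915 dir [-0.1995  0.9799] 101.50865445947328 width 0.05863358204576999 0.058085293951811556
axis from carr [ 0.5247 -0.07  ]
screws [[ 0.5312  0.0891  0.013 ]
 [ 0.5866 -0.1761  0.013 ]
 [ 0.5112 -0.1923  0.013 ]
 [ 0.4559  0.0737  0.013 ]] 101.7785275523341 center->axis [ 0.5252 -0.071 ]
scene screws [[ 0.533   0.0852  0.013 ]
 [ 0.5897 -0.1822  0.013 ]
 [ 0.5132 -0.1971  0.013 ]
 [ 0.4584  0.0694  0.013 ]] 101.79799236020023 [ 0.5276 -0.0758]
top bar ((290.0168151855469, 226.0730438232422), (6.445972919464111, 22.33604621887207), 77.00537872314453)
[[ 0.5245 -0.048   0.097 ]
 [ 0.5341 -0.0883  0.097 ]
 [ 0.5225 -0.0909  0.097 ]
 [ 0.5129 -0.0507  0.097 ]] [ 0.5235 -0.0695  0.097 ]Traceback (most recent call last):
  File "<stdin>", line 13, in <module>
ValueError: max() iterable argument is empty
```

```bash
cat >> h.py <<'E'
TH=101.75
def R(tw):  # tool down, tool y along fixture x turned by tw deg about world z
    a=np.radians(TH-90+tw);y=np.array([np.cos(a),np.sin(a),0]);z=np.array([0,0,-1.]);return np.c_[np.cross(y,z),y,z]
E
python3 - <<'E'
from h import *
p=np.array([.5255,-.0715,.2])
for b in(0,180):
  for t in(-90,0,90):
    q=arm.solve_ik(p,R(b+t));print(b,t,None if q is None else np.array(q))
q=min((0,180),key=lambda b:abs(np.array(arm.solve_ik(p,R(b)))[5]))
print("use",q)
arm.move_to(p,R(q));arm.sleep(.3)
c=arm.get_calibration("wrist");im=arm.snapshot("wrist");np.save("w0.npy",c,allow_pickle=True)
cv2.imwrite("pics/w0.png",im[:,:,::-1]);print(c,arm.current_ee_pos(),arm.current_force(),arm.current_t())
E
```

```text
0 -90 [-14.2007  21.5689  91.4727  -0.      66.9584  64.0493]
0 0 [-14.2007  21.5689  91.4727  -0.      66.9584 -25.9507]
0 90 [ -14.2007   21.5689   91.4727   -0.       66.9584 -115.9507]
180 -90 [ -14.2007   21.5689   91.4727   -0.       66.9584 -115.9507]
180 0 [-14.2007  21.5689  91.4727  -0.      66.9584 154.0493]
180 90 [-14.2007  21.5689  91.4727  -0.      66.9584  64.0493]
use 0
{'intrinsics': array([[268.2579,   0.    , 255.4319],
       [  0.    , 268.2579, 189.3735],
       [  0.    ,   0.    ,   1.    ]]), 'k1': -0.01673835136568893, 'cam_to_world': array([[ 0.9789,  0.1955,  0.0593,  0.508 ],
       [ 0.2043, -0.935 , -0.29  ,  0.0119],
       [-0.0013,  0.296 , -0.9552,  0.3714],
       [ 0.    ,  0.    ,  0.    ,  1.    ]])} [ 0.5255 -0.0713  0.2   ] [ 0.3248  0.703  -0.0806] 2.9583
```

View pics/w0.png

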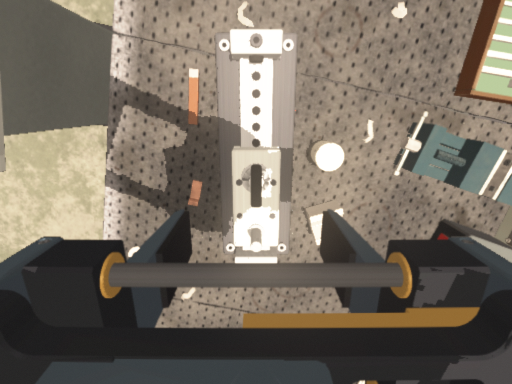

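The wrist view shows the bar upright near (256,185), base screws near (224,45), (289,45), (230,247) and (282,248), and the end stop near (256,40).

Run:
```python
from h import *
c=np.load("w0.npy",allow_pickle=True).item();im=cv2.imread("pics/w0.png")
pts=[]
for u,v in[(224,45),(289,45),(282,248),(230,247)]:
    w=im[v-6:v+7,u-6:u+7].min(2);yy,xx=np.nonzero(w>150);pts.append((u-6+xx.mean(),v-6+yy.mean()))
print(np.array(pts));S=cast(c,pts,.013);e=S[0]+S[1]-S[2]-S[3];e/=np.linalg.norm(e);print(S,np.degrees(np.arctan2(e[1],e[0])),"axis",S.mean(0)-.02*e)
m=np.zeros(im.shape[:2],np.uint8);m[155:215,240:275]=(im[155:215,240:275].max(2)<45)*255
for v in range(160,212,4): print(v,np.nonzero(m[v])[0][[0,-1]] if m[v].any() else None,end=" ")
k,_=cv2.findContours(m,0,1);k=max(k,key=cv2.contourArea);r=cv2.minAreaRect(k);print(r);B=cast(c,cv2.boxPoints(r),.097);print(B,B.mean(0))
a=im[150:220,225:290];b=im[25:70,215:300]
cv2.imwrite("pics/w1.png",np.vstack([cv2.resize(x,(520,h)) for x,h in((a,340),(b,250))]))
```

```text
[[224.097   44.5522]
 [289.0949  45.0316]
 [280.8068 246.9318]
 [231.     246.1807]]
[[ 0.4561  0.074   0.013 ]
 [ 0.5328  0.0895  0.013 ]
 [ 0.586  -0.1776  0.013 ]
 [ 0.5127 -0.1916  0.013 ]] 101.64539882496803 axis [ 0.5259 -0.071   0.013 ]
160 None 164 None 168 None 172 None 176 None 180 None 184 None 188 None 192 None 196 None 200 None 204 None 208 None Traceback (most recent call last):
  File "<stdin>", line 9, in <module>
ValueError: max() iterable argument is empty
```

```bash
sed -i 's/TH=101.75/TH=101.7/' h.py
python3 - <<'E'
from h import *
ax=np.array([.5258,-.071])
arm.move_l([*ax,.0705],R(0),feed=.1);arm.sleep(.2)
f0=arm.current_force();print("f0",f0,arm.current_ee_pos())
X=R(0)[:,1]
for w in(.02,.016,.014,.013,.012):
    arm.grip(w);arm.sleep(.1);f=arm.current_force()-f0
    print(w,arm.current_width(),arm.current_grasp_force(),"fx",f@X,f)
    if abs(f@X)>4:break
print(arm.current_t())
E
```

```text
f0 [-0.4233  0.4103  1.2439] [ 0.526  -0.071   0.0709]
0.02 0.020207165643883737 0.0 fx 0.2588608273514679 [ 0.3022 -0.1826 -1.8589]
0.016 0.015954415372663087 0.0 fx 0.2385877737820307 [ 0.5375 -1.419  -1.1083]
0.014 0.01400846202380593 0.0 fx 0.8007057010596578 [ 0.577   1.162  -1.0479]
0.013 0.012892814771565436 0.0 fx 0.6667946037068798 [ 0.8486 -0.8095 -1.7498]
0.012 0.011866215568792025 0.3748217225074768 fx 0.40503192075414407 [ 0.4316 -0.0868 -2.2398]
7.225
```

Run:
```python
from h import *
X,Y=R(0)[:,1],-R(0)[:,0]
arm.grip(0.0);arm.sleep(.2);print(arm.current_width(),arm.current_grasp_force(),arm.current_force())
p0=np.array(arm.current_ee_pos());f0=arm.current_force()
for d in(.003,.006,.009,.011,.013):
    arm.move_l([p0[0],p0[1],p0[2]+d],R(0),feed=.03);arm.sleep(.15);f=arm.current_force()
    print(d,arm.current_ee_pos()[2]-p0[2],f,f@X,f@Y)
    if np.abs(f[:2]).max()>12 or f[2]<-18:break
print(arm.current_t())
```

```text
0.01183626515328588 30.000034868717194 [ 0.3947  0.5515 -0.1945]
0.003 0.0028721119791167843 [ 1.9916 -0.5605 -9.3537] 1.8365400212209682 0.9526858519704263
0.006 0.005971088593247423 [ 1.8376 -0.358  -9.0147] 1.726825857696458 0.7232507949722587
0.009 0.008980983944979232 [ 1.8384  0.869  -9.0891] 1.9764187788887817 -0.4781524755805852
0.011 0.010984127365165922 [  1.2147  -1.2995 -10.2519] 0.9259283131996687 1.5187807721754694
0.013 0.012981439739028253 [  0.858   -0.3086 -10.479 ] 0.7776000193854894 0.47617662216165496
9.6417
```

Run:
```python
from h import *
p=np.array(arm.current_ee_pos());t0=arm.current_torque()
for a in(-3,-6,-10,-20,-35,-50,-65,-80,-90):
    arm.move_to(p,R(a));arm.sleep(.1);f=arm.current_force();t=arm.current_torque()
    print(a,f,(t-t0)[2],arm.current_ee_pos()-p,arm.current_width())
    if np.hypot(*f[:2])>12 or abs((t-t0)[2])>.25 or f[2]<-20:print("STOP");break
print(arm.current_t())
```

```text
-3 [  0.4177  -0.3239 -10.9596] -0.03295553839375094 [ 0. -0. -0.] 0.011952405493259407
-6 [  1.9401   0.0119 -11.561 ] -0.05400212228919049 [-0.  0. -0.] 0.012189424810520329
-10 [  0.9325   0.6782 -11.0398] 0.018790980479623798 [-0.  0. -0.] 0.01198590208717723
-20 [  2.1389  -0.2253 -11.5329] -0.014859104698257002 [ 0.0001 -0.      0.    ] 0.01183052615652029
-35 [  3.0553  -0.0569 -11.2959] -0.021483873772817057 [ 0.0001 -0.      0.    ] 0.011717600277572071
-50 [  3.8828  -0.1494 -10.9812] -0.06781800066583338 [ 0.0002 -0.0001  0.0001] 0.012083902054828238
-65 [  3.9085  -0.9582 -11.0954] 0.023039238959191438 [ 0.0002 -0.0001  0.0001] 0.011907655150615851
-80 [  5.6497  -1.4842 -11.4568] 0.014966626883615039 [ 0.0002 -0.0001  0.0001] 0.011729976795087525
-90 [  4.9171  -1.3736 -10.8784] 0.012369528597181684 [ 0.0003 -0.0002  0.0001] 0.01198158336635105
13.3417
```

Run:
```python
from h import *
p=np.array(arm.current_ee_pos())
for d in(.002,.003,.004,.0045,.005):
    arm.move_l([p[0],p[1],p[2]-d],R(-90),feed=.03);arm.sleep(.15);f=arm.current_force();print(d,f)
    if f[2]>-3:break
arm.grip(.03);arm.sleep(.2);print(arm.current_width(),arm.current_force())
arm.move_l([p[0],p[1],.16],R(-90),feed=.12)
# stand behind the axis to see the plunger, on the way to the post
y=np.array([np.cos(np.radians(TH)),np.sin(np.radians(TH))]);b=np.array([.5258,-.071])-.1025*y
arm.move_l([*b,.16],R(-90),feed=.15);arm.grip(0);arm.sleep(.2)
c=arm.get_calibration("top");im=arm.snapshot("top");i2=arm.snapshot("scene")
vs=[cv2.resize(x,(400,400),interpolation=2) for x in(im[190:260,260:330],i2[160:230,260:330])]
cv2.imwrite("pics/park.png",np.hstack(vs)[:,:,::-1])
print(arm.current_ee_pos(),arm.current_width(),arm.current_t())
```

```text
0.002 [  4.1257  -1.1042 -10.2679]
0.003 [  4.2108  -0.8829 -10.8678]
0.004 [  3.5681  -1.5178 -10.8494]
0.0045 [  4.4881  -1.8555 -10.1364]
0.005 [ 2.6255 -2.0145 -0.8953]
0.029853295879632473 [ 0.2936  0.6307 -0.515 ]
[ 0.5466 -0.1714  0.16  ] 0.00019993582113630038 18.5833
```

View pics/park.png

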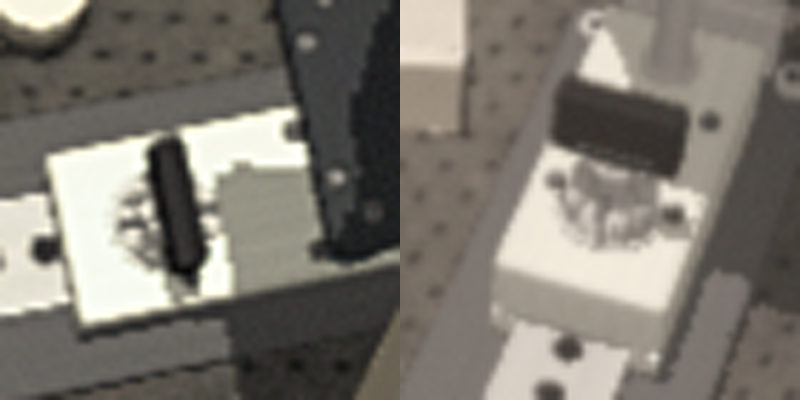

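The picture shows the bar across the rail and raised (left panel near (178,205), right panel near (620,125)). It is parked clear of the slots with the gripper off it. Next is pushing the post from behind.

Run:
```python
from h import *
y=np.array([np.cos(np.radians(TH)),np.sin(np.radians(TH)),0])
p=np.array(arm.current_ee_pos());p[2]=.068
arm.move_l(p,R(-90),feed=.1);arm.sleep(.2);f0=np.array(arm.current_force())
F=lambda:-(np.array(arm.current_force())-f0)@y
s=0;go=lambda s,v:arm.move_l(p+s*y,R(-90),feed=v)
while s<.016:
    s+=.002;go(s,.03);f=F()
    if f>1.8:break
print("touch",s,f,arm.current_t())
sc=s
if f>1.8 and f<8:
    s+=.053;go(s,.06);print("slid",F(),arm.current_t())
    while s<sc+.108 and arm.current_t()<58:
        fs=np.mean([F() for _ in range(3)])
        if fs>11.5:break
        s+=.001 if fs<5 else .0004;go(s,.03);arm.sleep(.04)
    print("press",s-sc,[round(F(),1) for _ in range(5)],arm.current_t())
```

```text
touch 0.014 1.8970075682047918 21.6
slid -0.30840153437327866 22.6333
press 0.10060000000000004 [np.float64(13.4), np.float64(13.4), np.float64(13.4), np.float64(13.4), np.float64(13.4)] 37.2167
```

Run:
```python
from h import *
y=np.array([np.cos(np.radians(TH)),np.sin(np.radians(TH)),0])
for _ in range(5): arm.sleep(.3);print(np.array(arm.current_force())@y)
p=np.array(arm.current_ee_pos())
print("finger-front travel beyond post start",(p[:2]-[.5258,-.071])@y[:2]+.072+.007+.0135)
arm.move_l(p-.002*y,R(-90),feed=.01);arm.sleep(.1);print(arm.current_force()@y)
arm.move_l(p-.02*y,R(-90),feed=.05);q=p-.02*y
arm.move_l([q[0],q[1],.16],R(-90),feed=.12)
arm.move_l([*(q-.1*y)[:2],.2],R(-90),feed=.15);arm.sleep(.2)
a=arm.snapshot("top")[185:275,190:360];b=arm.snapshot("scene")[150:290,230:350]
cv2.imwrite("pics/end.png",np.hstack([cv2.resize(a,(480,254),interpolation=2),cv2.resize(b,(218,254),interpolation=2)])[:,:,::-1]);print(arm.current_t(),arm.current_force())
```

```text
-13.11009079127903
-13.60147506789853
-14.760894272082
-14.40663839962576
-13.710006448938534
finger-front travel beyond post start 0.10350750395966399
-1.6600463843360482
41.8667 [0.4865 0.5258 0.676 ]
```

View pics/end.png

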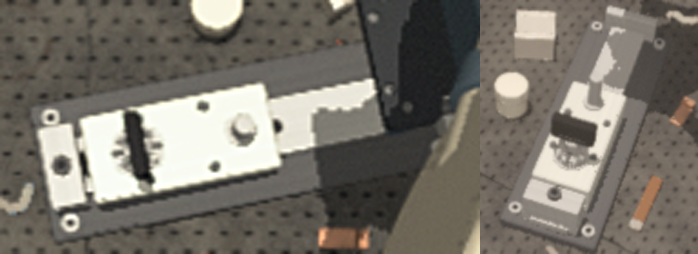

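The picture shows the carriage against the buffer (gap near (85,165)), the bar still across the rail and parked, and the surrounding items in place. The gripper is clear.

```bash
python3 -c "
from rig import arm
print(arm.sign_off())"
```

```text
the job is handed in; nothing more can be done
None
```

The job is handed in: the plunger is parked in a rest notch, the carriage was held on the buffer at about 10–11 N (13–15 N at the wrist, less about 3 N of friction) and left home, and nothing around it was seen to move.

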